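# Turn the connector hood that was loaded back to front in the test fixture

### The arm

A 6-joint arm with a two-finger parallel gripper is mounted at the origin on the work surface. World frame = base frame: x ahead of the robot, y to its left, z up, the work surface at z = 0. Lengths are in mm, angles in rad, forces in N, time in s.
With the tool pointing down it reaches from about 350 to 975 mm from the base axis. Payload 17.4 kg.
Tool frame: the origin (TCP) lies midway between the tips of the shut fingers; the grasp point (between the pads) lies 19 mm behind it; z points along the fingers, y is the line along which they close (so a half turn about z gives the same grasp; the last joint's range is limited). The gripper opens to 85 mm and grips with 20 to 120 N. Pads are 22 mm wide; open, the fingers measure 114 mm over their backs; the gripper's body (76 mm by 85 mm) begins 54 mm behind the grasp point. The pads swing forward as they close: fully open they stand 13 mm farther back than shut.
Start: joints at [-1.152, 0.116, 1.442, -0, 1.584, -0.038], TCP at [297.72, -605.801, 231.303] pointing down, gripper open.
Joint ranges: [-2.83, 2.83], [-0.83, 2.19], [0.07, 2.5], [-1.14, 4.28], [0.01, 3], [-2.97, 2.97]. Speed limits (rad/s): [1.89, 1.89, 2.22, 3.14, 3.14, 3.14].

### API

Orientations are given as a 3x3 rotation matrix whose columns are the frame's x, y, z axes.
In Python, from bench import status, cams, workorder gives the robot as it stands.
- The arm moves only by the tool send_rows, never from a script. Its argument "rows" is a list of rows, each an object with "turn": the turn, a rotation vector about the tool's x, y, z in rad, a list of three; "xyz": the shift along the tool's x, y, z in cm, a list of three; "hand": the opening, from 0 (shut) to 1 (fully open). A call has 1 to 5 rows; each row is the pose to reach, as a shift and turn from the pose commanded when the call began, along the tool's axes at that moment; what a row does not reach only later rows make up. A row lasts 1/8 s, in which the tool goes at most 62.5 mm and 10.7 degrees, less where a joint would pass 70% of its speed; a pose out of reach is approached as far as the arm can. A call with a gripper value outside its range is refused whole. The fingers move at their own pace and stop on an object; "grip_force" is the grip in N (left out, the last holds). Time passes only in rows, so rows that repeat a pose let the fingers close. It gives the time, the measured TCP pose, the force, the opening and the grip force at its end, in the units of the state.
- status.read_state(): the state, without advancing time (a new reading comes with each control period).
- cams.camera(name): name is "scene" or "top"; returns the picture (384x512x3 uint8, red, green, blue); there is no depth.
- cams.camera_info(name): a dict with "fx", "fy", "cx", "cy" (pixels), "k1" (the pictures are not rectified: a ray, as slopes to the right and down, at radius r is drawn at 1 + k1 r^2 times it, then the intrinsics apply), "rvec" (rotation vector, rad) and "tvec" (3), from world to camera coordinates, as OpenCV has them. Camera axes: x right, y down, z forward; pixel columns grow to the right and rows downward; lengths in mm; the calibration is good to about 2 mm. A picture is of the moment at which its call begins. camera_info takes no time and is no camera call.
- workorder.job_done(): hands the job in; it is judged then, once.
The state is a dict: "t": time; "joints": joint angles; "dq": joint speeds; "joint_torque": joint torques, N m; "eef_pos": TCP position; "ee_rot": TCP orientation; "force": force on the tool from outside, world axes, zero at the start; "moment": the same for the moment, N m; "grip_width": finger opening in mm; "gripper_force": force on a finger pad.
Only numpy, scipy, OpenCV 4.12 (cv2) and the standard library are available. Lean on these libraries where they do the work, as an engineer would, in place of code of your own. Each camera call takes 0.05 s, during which the arm holds its last target. There are 200 camera calls.

### The job

Three connector hoods sit side by side in the test fixture, and one was loaded back to front: its round cable gland faces the contact bar instead of its flat white contact insert. Lift that hood out, turn it end for end, and set it fully home in the same nest with its insert facing the bar, without dropping it. Leave the other two hoods seated as they are.

Things in the scene. Friction and masses are not known exactly. Their poses are not given: they have to be found in the camera images.
- hood_center (a point): The hood loaded the wrong way round, in any of the three nests: a grey block (sizes in mm) 76 long, 36 wide, 56 high, 0.13 to 0.25 kg; a flat white insert (28 wide, 22 high) sticks out 18 at one end, a round cable gland 28 at the other. Point: centre of the block, half-way up, 40 above the bench when seated; x along its length to the insert (away from the bar at the start), z up. Grasp here, across its width.
- contact_bar (a point): Mid-top (sizes in mm) of the fixture's steel contact bar (290 long, 62 high); x horizontal, from nests to bar, y along it, z up. Nest centres at x -90, y -95, 0, 95; length along x. Nest: pocket 86 x 44, floor 12 above the bench, grey walls 16 high with lips flared 8 at 45 degrees to guide a hood in; the middle 50 of each long side is open for fingers. Bar's pads start 73 from a nest's centre. Fixed.
- mate_a_center (a point): One of the other two hoods, same make and size (white insert and gland stick out at the ends from 21 above the block's underside), seated the right way round: x, towards its insert, points to the bar. Point: centre of its block. Leave it seated.
- mate_b_center (a point): The third hood, the same as the other rightly seated one. Point: centre of its block, x towards its insert and the bar. Leave it seated.
Mind the look-alikes: they are no part of the job. Leave any red or yellow look-alike of the part that bears hood_center alone.

How it is judged (in metres and radians):
On the way:
1. the wrong-way hood is lifted clear out of its nest (height (world z) of hood_center above 0.072 m), for 0.2 s.
At the end, for the whole second after the job is handed in: The hood is back in its own nest, insert facing the bar: centre within 13 mm of where it started, axis within 11 degrees of the nest's, fully down (centre below 46 mm; 40 when seated), upright within 8 degrees, released. The other two are still seated (height (world z) of hood_center below 0.046 m and angle between hood_center's own z axis and vertical below 0.14 rad and distance of hood_center from where it was at the start of the episode below 0.013 m and angle between the x axis of hood_center and the x axis of contact_bar, either way round below 0.2 rad and x of contact_bar in the frame of hood_center above 0.05 m); the robot touches nothing.
It fails at once if one of the other two hoods is shifted or lifted by more than 15 mm (distance of any of mate_a_center, mate_b_center from where it was at the start of the episode above 0.015 m).
It fails at once if the wrong-way hood is dropped: out of the fingers while more than 30 mm above its seat (height (world z) of hood_center above 0.07 m and contact force between the fingers and hood below 0.05 N).
It also fails if it takes over 38 s, if anything falls off the work surface, if the arm or the gripper's body presses on something with over 40 N, if the wrist force passes 120 N, or if a joint passes its speed limit or range.

## Working session

There is one attempt and no reset: what is moved stays moved. The work goes in short steps, Python scripts to look and compute and a tool call to move; the robot and the scene stay as the last step left them, time stands still between calls to the robot, and variables do not carry over. Pictures are saved under pics/ and viewed, at most 10 in all, crops included, and the job is handed in when it is done.

Besides the shell and the picture viewer there is one more tool, called after "Emit:" as name(argument=value, ...), one argument or row to a line, values as JSON. send_rows: Moves the arm, as the interface text tells. Its arguments: {"type":"object","properties":{"rows":{"type":"array","items":{"type":"object","properties":{"turn":{"type":"array","items":{"type":"number"}},"xyz":{"type":"array","items":{"type":"number"}},"hand":{"type":"number"}}}},"grip_force":{"type":"number"}},"required":["rows"]}

```bash
ls; mkdir -p pics
python3 - <<'E'
from bench import status, cams
import cv2,json
s=status.read_state(); print(s)
for n in("scene","top"):
    print(n,cams.camera_info(n)); cv2.imwrite(f"pics/{n}0.png",cams.camera(n)[:,:,::-1])
E
```

```text
pics
{'t': 0.0, 'joints': array([-1.15179109e+00,  1.16509954e-01,  1.44226608e+00,  1.95155227e-05,
        1.58398783e+00, -3.77754469e-02]), 'dq': array([ 2.72278832e-04,  1.64551371e-05,  1.99042756e-03, -1.02544632e-04,
        1.53279604e-03, -1.53709731e-03]), 'joint_torque': array([-8.94870591e-04, -7.31971765e+01, -6.32492924e+01, -2.90361513e-04,
        6.12100397e-03, -2.46432421e-05]), 'eef_pos': array([ 297.65289775, -605.62206403,  230.54550029]), 'ee_rot': array([[ 8.97476965e-01,  4.41061091e-01, -4.58681640e-04],
       [ 4.41061325e-01, -8.97476321e-01,  1.07782894e-03],
       [ 6.37324962e-05, -1.16963338e-03, -9.99999314e-01]]), 'force': array([0.29700517, 0.46631221, 0.43410892]), 'moment': array([ 0.01898533, -0.00354848, -0.05867355]), 'gripper_force': 0.0, 'grip_width': 85.3902913256594}
scene {'fx': 384.5012366564275, 'fy': 384.5012366564275, 'cx': 261.486457171825, 'cy': 191.36916636468862, 'k1': -0.08676961847441597, 'rvec': array([ 2.35888306,  1.20494094, -0.32109037]), 'tvec': array([-327.75682828, -280.0150379 , 1037.76465417])}
top {'fx': 394.5065424074311, 'fy': 394.5065424074311, 'cx': 253.317883368743, 'cy': 195.60956654848562, 'k1': -0.024292245417818523, 'rvec': array([ 2.18083962, -2.18394307,  0.09563482]), 'tvec': array([ 38.93493857, 481.12709453, 789.12477594])}
```

View pics/top0.png

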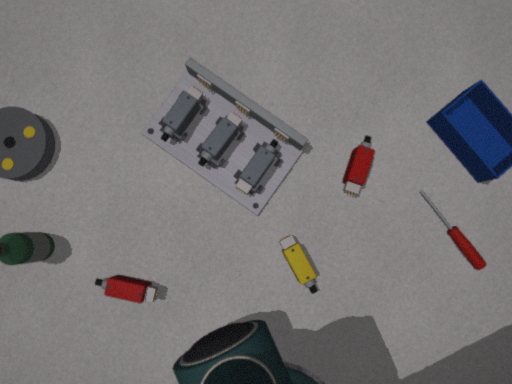

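View pics/scene0.png

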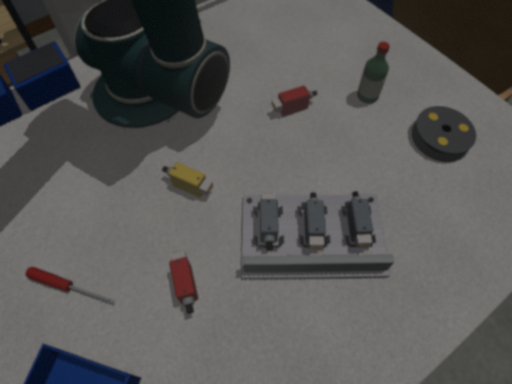

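The top view shows the bar running from (188,65) to (308,147). The hood at (258,167) has its white insert at (243,185), away from the bar, so it is the wrong one. The other two, at (184,113) and (220,140), face the bar. In the scene view the wrong hood is at (268,222). I'll enlarge both views to measure.

```bash
cat > h.py <<'E'
import numpy as np, cv2
from bench import status, cams
def cam(n):
    i=cams.camera_info(n); K=np.array([[i['fx'],0,i['cx']],[0,i['fy'],i['cy']],[0,0,1.]])
    return K,np.array([i['k1'],0,0,0.,0]),np.array(i['rvec']),np.array(i['tvec'])
def ray(n,uv):
    K,d,r,t=cam(n); R=cv2.Rodrigues(r)[0]
    p=cv2.undistortPoints(np.array(uv,float).reshape(-1,1,2),K,d).reshape(-1,2)
    return -R.T@t, np.c_[p,np.ones(len(p))]@R
def plane(n,uv,z):
    c,d=ray(n,uv); return c+d*((z-c[2])/d[:,2])[:,None]
def proj(n,P):
    K,d,r,t=cam(n); return cv2.projectPoints(np.array(P,float).reshape(-1,1,3),r,t,K,d)[0].reshape(-1,2)
E
python3 - <<'E'
import cv2
a=cv2.imread('pics/top0.png')[50:220,135:320]; b=cv2.imread('pics/scene0.png')[180:285,230:400]
cv2.imwrite('pics/top1.png',cv2.resize(a,None,fx=3.5,fy=3.5,interpolation=cv2.INTER_CUBIC)[:600]*1)
cv2.imwrite('pics/scene1.png',cv2.resize(b,None,fx=4.5,fy=4.5,interpolation=cv2.INTER_CUBIC))
E
```

```text
(no output)
```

View pics/top1.png

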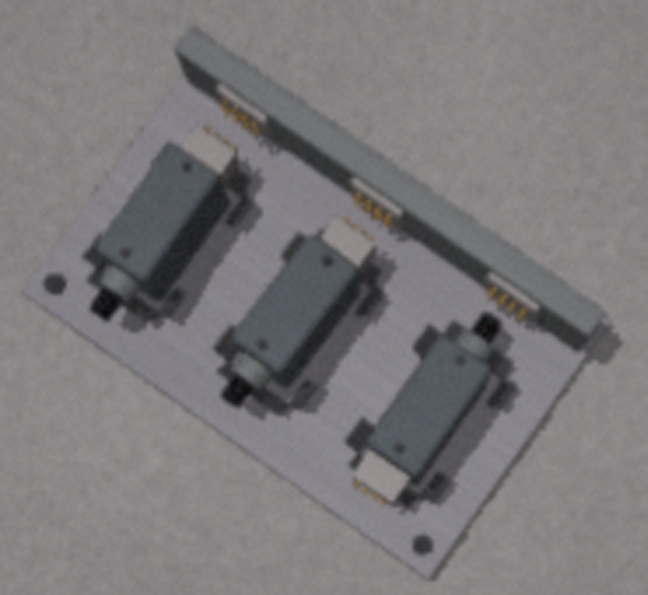

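View pics/scene1.png

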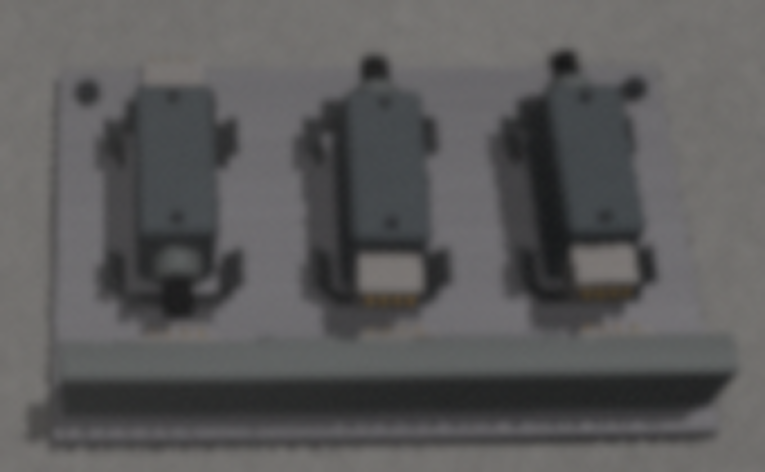

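The crops show the wrong hood's insert at top1 (383,475) and its gland at (487,328). Each hood has two top dots that work as landmarks: the wrong one's are at (460,360) and (399,449) in top1, and (173,97) and (177,217) in scene1.

```bash
cat > m.py <<'E'
from h import *
T=np.array([[460,360],[399,449],[328,261],[263,344],[187,168],[126,253]])/3.5+[134.6,49.6]
S=np.array([[177,217],[173,97],[391,223],[385,102],[604,216],[585,97]])/4.5+[229.6,179.6]
def ref(f,pts):
    g=cv2.GaussianBlur(cv2.imread(f)[:,:,1].astype(float),(0,0),.7); o=[]
    for u,v in pts:
        x0,y0=int(round(u)),int(round(v)); w=g[y0-3:y0+4,x0-3:x0+4]; yy,xx=np.mgrid[-3:4,-3:4]
        k=np.clip(np.median(w)-2-w,0,None)*(xx**2+yy**2<7); o.append([x0+(k*xx).sum()/k.sum(),y0+(k*yy).sum()/k.sum()])
    return np.array(o)
t2=ref('pics/top0.png',T); s2=ref('pics/scene0.png',S)
print(np.c_[T,t2,S,s2].round(1))
for n,p in(('top',t2),('scene',s2)):
    P=plane(n,p,68)[:,:2]; d=P[0::2]-P[1::2]
    print(n,'mid',((P[0::2]+P[1::2])/2).round(1).tolist(),'len',np.hypot(*d.T).round(1),'ang',np.degrees(np.arctan2(d[:,1],d[:,0])).round(1))
    m=(P[0::2]+P[1::2])/2; e=m[0]-m[2]; print('pitch',np.hypot(*e)/2,'nest x dir',np.degrees(np.arctan2(e[1],e[0]))+90)
# bar top corners z=62
b=np.array([[195,28],[605,310],[588,335],[178,48]])/3.5+[134.6,49.6]
print(plane('top',b,62)[:,:2].round(1).tolist())
b=np.array([[60,340],[735,335],[735,367],[58,382]])/4.5+[229.6,179.6]
print(plane('scene',b,62)[:,:2].round(1).tolist())
E
python3 m.py
```

```text
[[266.  152.5 266.1 152.3 268.9 227.8 268.9 228.4]
 [248.6 177.9 248.5 177.7 268.  201.2 267.9 201.3]
 [228.3 124.2 228.2 124.  316.5 229.2 316.5 229.4]
 [209.7 147.9 209.5 148.  315.2 202.3 315.  202.4]
 [188.   97.6 188.   97.3 363.8 227.6 364.  228.3]
 [170.6 121.9 170.4 121.9 359.6 201.2 359.6 201.1]]
top mid [[536.9, 30.6], [594.0, 105.6], [647.0, 183.8]] len [60.4 59.8 59.9] ang [-34.5 -37.2 -34.3]
pitch 94.30456844987471 nest x dir -35.71934116380858
scene mid [[538.2, 31.2], [595.8, 106.6], [648.5, 183.9]] len [60.6 60.5 61.3] ang [-34.7 -37.1 -34.9]
pitch 94.17698626857644 nest x dir -35.82954892619438
[[755.5, 164.4], [591.1, -68.3], [576.8, -58.5], [743.6, 173.9]]
[[577.2, -57.9], [746.1, 177.3], [756.4, 166.9], [592.1, -69.2]]
```

Emit:
send_rows(
  rows=[
    {"xyz":[21.9,-20.5,0],"turn":[0,0,-0.88],"hand":1},
    {"xyz":[21.9,-20.5,0],"turn":[0,0,-0.88],"hand":1},
    {"xyz":[21.9,-20.5,0],"turn":[0,0,-0.88],"hand":1},
    {"xyz":[21.9,-20.5,0],"turn":[0,0,-0.88],"hand":1},
    {"xyz":[21.9,-20.5,0],"turn":[0,0,-0.88],"hand":1},
  ],
)

```text
t: 0.72
eef_pos: [404.2, -323.0, 231.2]
ee_rot: [[0.226, 0.974, 0.0], [0.974, -0.226, 0.0], [0.0, 0.0, -1.0]]
force: [0.4, -0.3, 0.1]
grip_width: 85.6
gripper_force: 0.0
```

```bash
cat > g.py <<'E'
import sys
from h import *
from scipy.spatial.transform import Rotation as Ro
def go(p,yaw):
    s=status.read_state(); R=s['ee_rot']; y=np.radians(yaw); c,n=np.cos(y),np.sin(y)
    G=np.array([[c,n,0],[n,-c,0],[0,0,-1]])
    print('t',s['t'],'pos',s['eef_pos'].round(1),'yaw',np.degrees(np.arctan2(R[1,0],R[0,0])).round(2),'q',s['joints'].round(2),'F',s['force'].round(1),'w',round(s['grip_width'],1),round(s['gripper_force'],1))
    print('shift cm',(R.T@(np.array(p)-s['eef_pos'])/10).round(2),'turn',Ro.from_matrix(R.T@G).as_rotvec().round(4))
if __name__=='__main__': a=[float(v) for v in sys.argv[1:]]; go(a[:3],a[3])
E
python3 g.py 537.8 30.5 150 145
```

```text
t 0.725 pos [ 404.2 -323.   231.2] yaw 76.92 q [-0.72 -0.23  1.77  0.    1.6  -0.5 ] F [ 0.4 -0.3  0.1] w 85.6 0.0
shift cm [37.46  5.01  8.12] turn [ 2.0000e-04 -0.0000e+00 -1.1883e+00]
```

Emit:
send_rows(
  rows=[
    {"xyz":[28,3.8,4],"turn":[0,0,-0.9],"hand":1},
    {"xyz":[28,3.8,4],"turn":[0,0,-0.9],"hand":1},
    {"xyz":[28,3.8,4],"turn":[0,0,-0.9],"hand":1},
    {"xyz":[28,3.8,4],"turn":[0,0,-0.9],"hand":1},
    {"xyz":[28,3.8,4],"turn":[0,0,-0.9],"hand":1},
  ],
)

```text
t: 1.35
eef_pos: [506.0, -59.0, 190.6]
ee_rot: [[-0.624, 0.782, -0.001], [0.782, 0.624, 0.0], [0.001, -0.0, -1.0]]
force: [-0.1, -0.6, -1.1]
grip_width: 85.3
gripper_force: 0.0
```

```bash
python3 g.py 537.8 30.5 150 145
```

```text
t 1.35 pos [506.  -59.  190.6] yaw 128.59 q [-0.17 -0.24  1.84  0.    1.53 -0.84] F [-0.1 -0.6 -1.1] w 85.3 0.0
shift cm [5.01 8.07 4.06] turn [-1.000e-04 -6.000e-04 -2.865e-01]
```

Emit:
send_rows(
  rows=[
    {"xyz":[5.0,8.05,4],"turn":[0,0,-0.2865],"hand":1},
    {"xyz":[5.0,8.05,4],"turn":[0,0,-0.2865],"hand":1},
    {"xyz":[5.0,8.05,4],"turn":[0,0,-0.2865],"hand":1},
    {"xyz":[5.0,8.05,4],"turn":[0,0,-0.2865],"hand":1},
  ],
)

```text
t: 1.85
eef_pos: [538.0, 27.1, 151.4]
ee_rot: [[-0.814, 0.58, -0.0], [0.58, 0.814, -0.0], [-0.0, -0.0, -1.0]]
force: [-0.7, -0.6, -0.1]
grip_width: 85.4
gripper_force: 0.0
```

```bash
python3 g.py 537.8 30.5 24 145
```

```text
t 1.85 pos [538.   27.1 151.4] yaw 144.53 q [ 0.   -0.15  1.83 -0.    1.46 -0.95] F [-0.7 -0.6 -0.1] w 85.4 0.0
shift cm [ 0.22  0.27 12.74] turn [-0.0003  0.     -0.0082]
```

Emit:
send_rows(
  rows=[
    {"xyz":[0,0,4],"turn":[0,0,0],"hand":1},
    {"xyz":[0,0,4],"turn":[0,0,0],"hand":1},
    {"xyz":[0,0,4],"turn":[0,0,0],"hand":1},
  ],
)

```text
t: 2.22
eef_pos: [538.5, 26.7, 113.0]
ee_rot: [[-0.814, 0.581, 0.001], [0.581, 0.814, -0.0], [-0.001, 0.001, -1.0]]
force: [0.5, -0.6, 0.3]
grip_width: 85.6
gripper_force: 0.0
```

```bash
python3 g.py 537.8 30.5 24 145
```

```text
t 2.225 pos [538.5  26.7 113. ] yaw 144.5 q [ 0.   -0.13  1.88 -0.    1.39 -0.95] F [ 0.5 -0.6  0.3] w 85.6 0.0
shift cm [0.29 0.26 8.9 ] turn [ 0.0007  0.0011 -0.0088]
```

Emit:
send_rows(
  rows=[
    {"xyz":[0.29,0.26,3],"turn":[0,0,-0.0088],"hand":1},
    {"xyz":[0.29,0.26,8.8],"turn":[0,0,-0.0088],"hand":1},
    {"xyz":[0.29,0.26,8.8],"turn":[0,0,-0.0088],"hand":1},
    {"xyz":[0.29,0.26,8.8],"turn":[0,0,-0.0088],"hand":1},
  ],
  grip_force=40,
)

```text
t: 2.72
eef_pos: [538.6, 31.0, 26.2]
ee_rot: [[-0.82, 0.573, 0.003], [0.573, 0.82, 0.0], [-0.002, 0.001, -1.0]]
force: [-0.0, 0.4, 0.9]
grip_width: 85.4
gripper_force: 0.0
```

```bash
python3 g.py 537.8 30.5 24 145
python3 - <<'E'
from bench import cams
import cv2
for n in("scene","top"):
    b=cams.camera(n)[:,:,::-1]
    if n=="scene": cv2.imwrite('pics/s2.png',cv2.resize(b[140:290,190:400],None,fx=3.5,fy=3.5))
E
```

```text
t 2.725 pos [538.6  31.   26.2] yaw 145.06 q [ 0.01 -0.05  1.95 -0.    1.23 -0.95] F [-0.   0.4  0.9] w 85.4 0.0
shift cm [ 0.03 -0.09  0.22] turn [0.0015 0.0021 0.001 ]
```

View pics/s2.png

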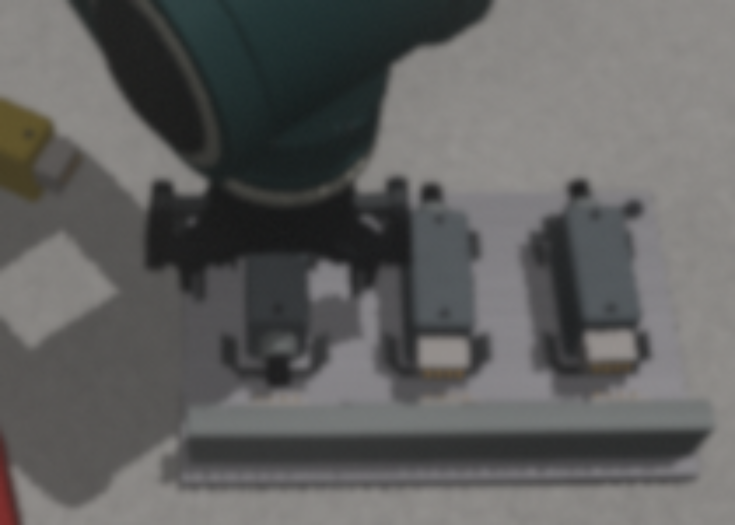

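The open gripper straddles the wrong hood, with fingers at about (185,275) and (365,270), clear of the middle hood at (440,280). Next I close and lift.

Emit:
send_rows(
  rows=[
    {"xyz":[0,0,0.1],"turn":[0,0,0],"hand":0},
    {"xyz":[0,0,0.1],"turn":[0,0,0],"hand":0},
    {"xyz":[0,0,0.1],"turn":[0,0,0],"hand":0},
    {"xyz":[0,0,0.1],"turn":[0,0,0],"hand":0},
    {"xyz":[0,0,0.1],"turn":[0,0,0],"hand":0},
  ],
  grip_force=60,
)

```text
t: 3.45
eef_pos: [537.5, 31.2, 22.8]
ee_rot: [[-0.82, 0.572, 0.001], [0.572, 0.82, -0.0], [-0.0, 0.0, -1.0]]
force: [-1.1, -0.1, 6.0]
grip_width: 35.1
gripper_force: 60.6
```

Emit:
send_rows(
  rows=[
    {"xyz":[0,0,0],"turn":[0,0,0],"hand":0},
    {"xyz":[0,0,0],"turn":[0,0,0],"hand":0},
    {"xyz":[0,0,0],"turn":[0,0,0],"hand":0},
  ],
)

```text
t: 3.82
eef_pos: [537.5, 31.2, 22.8]
ee_rot: [[-0.82, 0.572, 0.0], [0.572, 0.82, -0.0], [-0.0, 0.0, -1.0]]
force: [-1.5, -0.2, 6.5]
grip_width: 35.3
gripper_force: 60.6
```

Emit:
send_rows(
  rows=[
    {"xyz":[0,0,-0.5],"turn":[0,0,0],"hand":0},
    {"xyz":[0,0,-2],"turn":[0,0,0],"hand":0},
    {"xyz":[0,0,-4.5],"turn":[0,0,0],"hand":0},
    {"xyz":[0,0,-7],"turn":[0,0,0],"hand":0},
    {"xyz":[0,0,-9.5],"turn":[0,0,0],"hand":0},
  ],
)

```text
t: 4.45
eef_pos: [537.3, 31.2, 119.1]
ee_rot: [[-0.82, 0.572, 0.001], [0.572, 0.82, 0.0], [-0.0, 0.0, -1.0]]
force: [-0.6, 0.1, -1.7]
grip_width: 35.4
gripper_force: 60.0
```

Emit:
send_rows(
  rows=[
    {"xyz":[0,0,-0.5],"turn":[0,0,0],"hand":0},
    {"xyz":[0,0,-0.5],"turn":[0,0,0],"hand":0},
  ],
)

```text
t: 4.7
eef_pos: [537.2, 31.2, 122.2]
ee_rot: [[-0.82, 0.572, 0.0], [0.572, 0.82, -0.0], [-0.0, 0.0, -1.0]]
force: [-0.6, -0.7, -1.4]
grip_width: 35.6
gripper_force: 60.0
```

```bash
python3 g.py 537.8 30.5 122 145
python3 - <<'E'
from bench import cams
import cv2
b=cams.camera("scene")[:,:,::-1]; cv2.imwrite('pics/s3full.png',b)
cv2.imwrite('pics/s3.png',cv2.resize(b[120:290,190:400],None,fx=3.5,fy=3.5))
E
```

```text
t 4.7 pos [537.2  31.2 122.2] yaw 145.08 q [ 0.01 -0.13  1.87 -0.    1.41 -0.95] F [-0.6 -0.7 -1.4] w 35.6 60.0
shift cm [-0.09 -0.02  0.02] turn [0.0001 0.0001 0.0014]
```

View pics/s3.png

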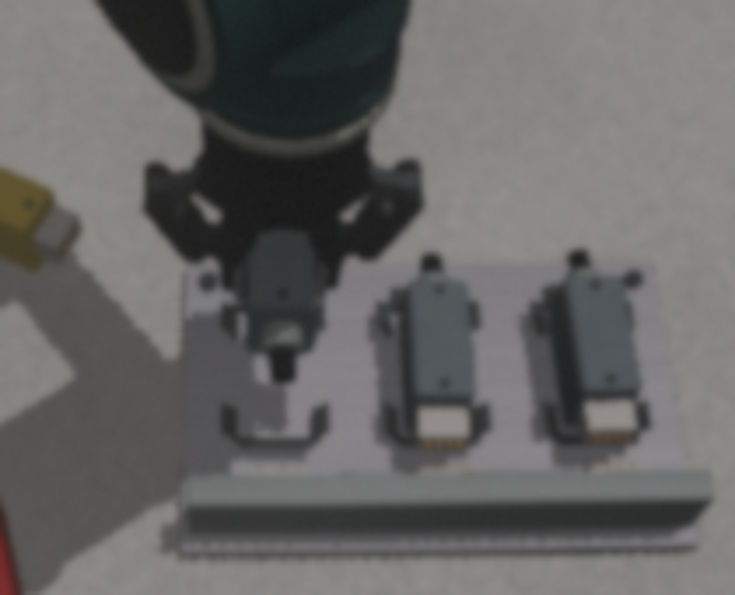

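The hood is held level, its front dot at (282,293) and gland at (283,362), well clear of the empty nest. I'll turn it about the tool z, positive, so joint 6 goes from -0.95 to 2.2.

Emit:
send_rows(
  rows=[
    {"xyz":[0,0,0],"turn":[0,0,0.12],"hand":0},
    {"xyz":[0,0,0],"turn":[0,0,0.3],"hand":0},
    {"xyz":[0,0,0],"turn":[0,0,0.48],"hand":0},
    {"xyz":[0,0,0],"turn":[0,0,0.66],"hand":0},
    {"xyz":[0,0,0],"turn":[0,0,0.84],"hand":0},
  ],
)

```text
t: 5.38
eef_pos: [536.8, 31.2, 121.0]
ee_rot: [[-0.115, 0.993, -0.002], [0.993, 0.115, -0.0], [0.0, -0.002, -1.0]]
force: [-0.9, 0.3, -1.7]
grip_width: 35.2
gripper_force: 59.8
```

Emit:
send_rows(
  rows=[
    {"xyz":[0,0,0],"turn":[0,0,0.18],"hand":0},
    {"xyz":[0,0,0],"turn":[0,0,0.36],"hand":0},
    {"xyz":[0,0,0],"turn":[0,0,0.54],"hand":0},
    {"xyz":[0,0,0],"turn":[0,0,0.72],"hand":0},
    {"xyz":[0,0,0],"turn":[0,0,0.9],"hand":0},
  ],
)

```text
t: 6.0
eef_pos: [536.8, 31.2, 121.0]
ee_rot: [[0.707, 0.708, -0.002], [0.708, -0.707, -0.0], [-0.001, -0.001, -1.0]]
force: [0.7, -0.1, -2.1]
grip_width: 35.5
gripper_force: 59.8
```

Emit:
send_rows(
  rows=[
    {"xyz":[0,0,0],"turn":[0,0,0.18],"hand":0},
    {"xyz":[0,0,0],"turn":[0,0,0.36],"hand":0},
    {"xyz":[0,0,0],"turn":[0,0,0.54],"hand":0},
    {"xyz":[0,0,0],"turn":[0,0,0.72],"hand":0},
    {"xyz":[0,0,0],"turn":[0,0,0.9],"hand":0},
  ],
)

```text
t: 6.62
eef_pos: [536.8, 31.2, 121.0]
ee_rot: [[0.994, -0.114, -0.002], [-0.114, -0.994, -0.0], [-0.002, 0.0, -1.0]]
force: [0.5, -0.1, -2.0]
grip_width: 35.3
gripper_force: 59.8
```

Emit:
send_rows(
  rows=[
    {"xyz":[0,0,0],"turn":[0,0,0.17],"hand":0},
    {"xyz":[0,0,0],"turn":[0,0,0.33],"hand":0},
    {"xyz":[0,0,0],"turn":[0,0,0.45],"hand":0},
    {"xyz":[0,0,0],"turn":[0,0,0.51],"hand":0},
    {"xyz":[0,0,0],"turn":[0,0,0.51],"hand":0},
  ],
)

```text
t: 7.25
eef_pos: [536.9, 31.2, 121.2]
ee_rot: [[0.815, -0.579, -0.002], [-0.579, -0.815, -0.0], [-0.001, 0.001, -1.0]]
force: [-0.6, 0.0, -1.3]
grip_width: 35.2
gripper_force: 59.8
```

```bash
python3 g.py 538.3 29.9 122 -35.3
python3 - <<'E'
from bench import cams
import cv2
b=cams.camera("scene")[:,:,::-1]; cv2.imwrite('pics/s4full.png',b)
cv2.imwrite('pics/s4.png',cv2.resize(b[120:290,190:400],None,fx=3.5,fy=3.5))
E
```

```text
t 7.25 pos [536.9  31.2 121.2] yaw -35.38 q [ 0.01 -0.13  1.87 -0.    1.41  2.2 ] F [-0.6  0.  -1.3] w 35.2 59.8
shift cm [ 0.19  0.02 -0.08] turn [ 0.0009  0.0013 -0.0014]
```

View pics/s4.png

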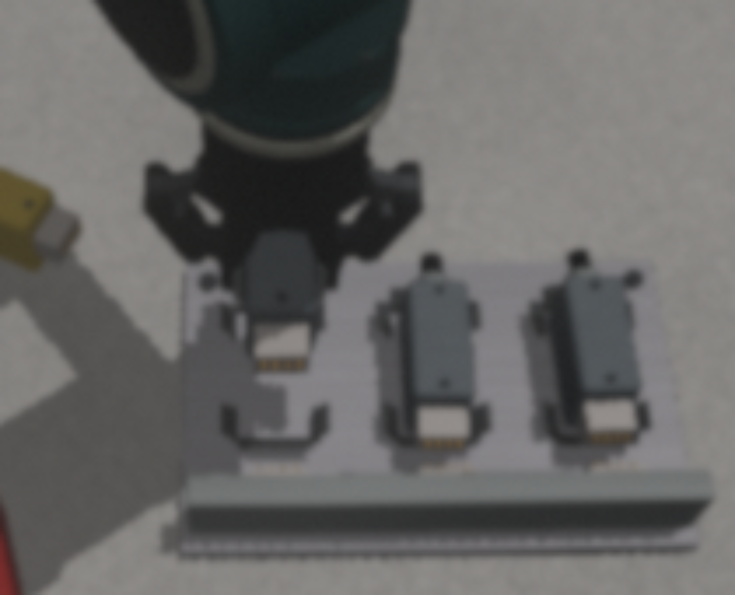

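The insert, at (283,345), now faces the bar and the hood is level. The front dot gives a quick check on the in-hand offset.

Run:
```python
from h import *
from m import ref
for f,uv,z,t,y in(('pics/s3full.png',[282,293],167.4,[537.2,31.2],145.08-180),('pics/s4full.png',[282,296],166.4,[536.9,31.2],-35.38)):
    p=ref(f,[np.array(uv)/3.5+[189.6,119.6]]); P=plane('scene',p,z)[0,:2]; a=np.radians(y)
    d=P-t; print(p.round(2),P.round(1),'along',d@[np.cos(a),np.sin(a)],'across',d@[-np.sin(a),np.cos(a)])
```

```text
[[266.  152.5 266.1 152.3 268.9 227.8 268.9 228.4]
 [248.6 177.9 248.5 177.7 268.  201.2 267.9 201.3]
 [228.3 124.2 228.2 124.  316.5 229.2 316.5 229.4]
 [209.7 147.9 209.5 148.  315.2 202.3 315.  202.4]
 [188.   97.6 188.   97.3 363.8 227.6 364.  228.3]
 [170.6 121.9 170.4 121.9 359.6 201.2 359.6 201.1]]
top mid [[536.9, 30.6], [594.0, 105.6], [647.0, 183.8]] len [60.4 59.8 59.9] ang [-34.5 -37.2 -34.3]
pitch 94.30456844987471 nest x dir -35.71934116380858
scene mid [[538.2, 31.2], [595.8, 106.6], [648.5, 183.9]] len [60.6 60.5 61.3] ang [-34.7 -37.1 -34.9]
pitch 94.17698626857644 nest x dir -35.82954892619438
[[755.5, 164.4], [591.1, -68.3], [576.8, -58.5], [743.6, 173.9]]
[[577.2, -57.9], [746.1, 177.3], [756.4, 166.9], [592.1, -69.2]]
[[270.27 203.5 ]] [562.2  15. ] along 29.747593431209225 across 1.0090103765783087
[[270.05 204.51]] [563.1  13.8] along 31.44212458659997 across 1.0405750107079674
```

Emit:
send_rows(
  rows=[
    {"xyz":[0.18,0.02,1.5],"turn":[0,0,0],"hand":0},
    {"xyz":[0.18,0.02,3.5],"turn":[0,0,0],"hand":0},
    {"xyz":[0.18,0.02,5.0],"turn":[0,0,0],"hand":0},
    {"xyz":[0.18,0.02,6.0],"turn":[0,0,0],"hand":0},
    {"xyz":[0.18,0.02,6.5],"turn":[0,0,0],"hand":0},
  ],
)

```text
t: 7.92
eef_pos: [538.5, 30.0, 56.5]
ee_rot: [[0.815, -0.579, -0.001], [-0.579, -0.815, 0.0], [-0.001, 0.0, -1.0]]
force: [-0.3, 0.0, -1.3]
grip_width: 35.5
gripper_force: 59.9
```

Emit:
send_rows(
  rows=[
    {"xyz":[0,0,0.6],"turn":[0,0,0],"hand":0},
    {"xyz":[0,0,1.1],"turn":[0,0,0],"hand":0},
    {"xyz":[0,0,1.5],"turn":[0,0,0],"hand":0},
  ],
)

```text
t: 8.3
eef_pos: [538.7, 30.0, 42.2]
ee_rot: [[0.815, -0.579, 0.0], [-0.579, -0.815, -0.0], [0.0, -0.0, -1.0]]
force: [0.2, 0.2, -1.6]
grip_width: 35.3
gripper_force: 59.9
```

```bash
python3 g.py 538.3 29.9 23 -35.3
```

```text
t 8.3 pos [538.7  30.   42.2] yaw -35.4 q [ 0.01 -0.06  1.94 -0.    1.26  2.2 ] F [ 0.2  0.2 -1.6] w 35.3 59.9
shift cm [-0.03  0.03  1.92] turn [-0.0001 -0.0002 -0.0018]
```

Emit:
send_rows(
  rows=[
    {"xyz":[0,0,0.4],"turn":[0,0,0],"hand":0},
    {"xyz":[0,0,0.8],"turn":[0,0,0],"hand":0},
    {"xyz":[0,0,1.2],"turn":[0,0,0],"hand":0},
  ],
)

```text
t: 8.68
eef_pos: [538.6, 29.9, 30.1]
ee_rot: [[0.815, -0.579, 0.0], [-0.579, -0.815, -0.0], [0.0, -0.0, -1.0]]
force: [0.8, -0.4, -1.1]
grip_width: 35.6
gripper_force: 59.9
```

Emit:
send_rows(
  rows=[
    {"xyz":[0,0,0.3],"turn":[0,0,0],"hand":0},
    {"xyz":[0,0,0.5],"turn":[0,0,0],"hand":0},
    {"xyz":[0,0,0.65],"turn":[0,0,0],"hand":0},
  ],
)

```text
t: 9.05
eef_pos: [538.6, 30.0, 23.7]
ee_rot: [[0.815, -0.579, -0.0], [-0.579, -0.815, 0.0], [-0.0, -0.0, -1.0]]
force: [0.1, -1.5, -2.0]
grip_width: 35.5
gripper_force: 59.9
```

```bash
python3 g.py 538.3 29.9 23 -35.3
```

```text
t 9.05 pos [538.6  30.   23.7] yaw -35.4 q [ 0.01 -0.04  1.95  0.    1.23  2.2 ] F [ 0.1 -1.5 -2. ] w 35.5 59.9
shift cm [-0.02  0.03  0.07] turn [-0.      0.     -0.0018]
```

Almost home and free of contact. One more mm of descent, then release.

Emit:
send_rows(
  rows=[
    {"xyz":[0,0,0.1],"turn":[0,0,0],"hand":0},
    {"xyz":[0,0,0.15],"turn":[0,0,0],"hand":0},
  ],
)

```text
t: 9.3
eef_pos: [538.7, 30.0, 22.8]
ee_rot: [[0.815, -0.579, 0.0], [-0.579, -0.815, -0.0], [0.0, -0.0, -1.0]]
force: [-6.0, 0.8, 9.3]
grip_width: 35.4
gripper_force: 60.8
```

Emit:
send_rows(
  rows=[
    {"xyz":[0,0,0],"turn":[0,0,0],"hand":1},
    {"xyz":[0,0,0],"turn":[0,0,0],"hand":1},
    {"xyz":[0,0,0],"turn":[0,0,0],"hand":1},
    {"xyz":[0,0,0],"turn":[0,0,0],"hand":1},
    {"xyz":[0,0,0],"turn":[0,0,0],"hand":1},
  ],
)

```text
t: 9.93
eef_pos: [538.6, 30.0, 22.3]
ee_rot: [[0.815, -0.579, -0.0], [-0.579, -0.815, -0.0], [0.0, 0.0, -1.0]]
force: [-0.0, -0.8, 0.3]
grip_width: 85.1
gripper_force: 0.0
```

Emit:
send_rows(
  rows=[
    {"xyz":[0,0,0],"turn":[0,0,0],"hand":1},
    {"xyz":[0,0,0],"turn":[0,0,0],"hand":1},
  ],
)

```text
t: 10.18
eef_pos: [538.6, 30.0, 22.3]
ee_rot: [[0.815, -0.579, -0.0], [-0.579, -0.815, 0.0], [-0.0, 0.0, -1.0]]
force: [0.1, 0.2, 0.2]
grip_width: 85.8
gripper_force: 0.0
```

The hood bottomed at 22.8, the same height it was grasped at. I'll retreat straight up, then move aside for a check.

Emit:
send_rows(
  rows=[
    {"xyz":[0,0,-2],"turn":[0,0,0],"hand":1},
    {"xyz":[0,0,-5],"turn":[0,0,0],"hand":1},
    {"xyz":[0,0,-10],"turn":[0,0,0],"hand":1},
    {"xyz":[0,0,-15],"turn":[0,0,0],"hand":1},
    {"xyz":[0,0,-20],"turn":[0,0,0],"hand":1},
  ],
)

```text
t: 10.8
eef_pos: [538.3, 30.0, 225.7]
ee_rot: [[0.815, -0.579, 0.001], [-0.579, -0.815, 0.0], [0.001, -0.001, -1.0]]
force: [0.3, 0.2, -0.5]
grip_width: 85.4
gripper_force: 0.0
```

Emit:
send_rows(
  rows=[
    {"xyz":[0,20,0],"turn":[0,0,0],"hand":1},
    {"xyz":[0,20,0],"turn":[0,0,0],"hand":1},
    {"xyz":[0,20,0],"turn":[0,0,0],"hand":1},
    {"xyz":[0,20,0],"turn":[0,0,0],"hand":1},
    {"xyz":[0,20,0],"turn":[0,0,0],"hand":1},
  ],
)

```text
t: 11.42
eef_pos: [422.7, -133.4, 223.5]
ee_rot: [[0.814, -0.581, 0.002], [-0.581, -0.814, -0.0], [0.002, -0.001, -1.0]]
force: [0.9, -0.3, 0.5]
grip_width: 85.5
gripper_force: 0.0
```

```bash
python3 g.py 538.3 29.9 23 -35.3
python3 - <<'E'
from bench import cams
import cv2
for n in("scene","top"):
    b=cams.camera(n)[:,:,::-1]; cv2.imwrite(f'pics/{n}5.png',b)
    if n=="scene": cv2.imwrite('pics/s5.png',cv2.resize(b[140:290,190:400],None,fx=3.5,fy=3.5))
E
```

```text
t 11.425 pos [ 422.7 -133.4  223.5] yaw -35.5 q [-0.36 -0.41  1.92  0.    1.63  1.83] F [ 0.9 -0.3  0.5] w 85.5 0.0
shift cm [ -0.1  -20.    20.06] turn [-0.0006 -0.0016 -0.0035]
```

View pics/s5.png

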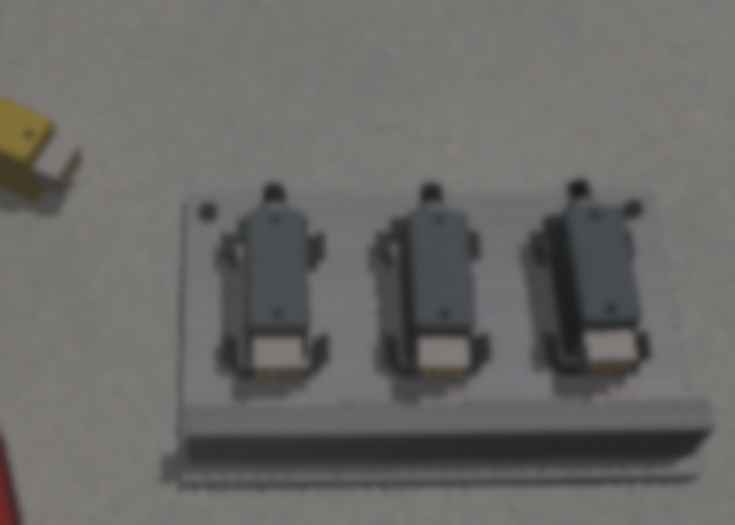

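View pics/top5.png

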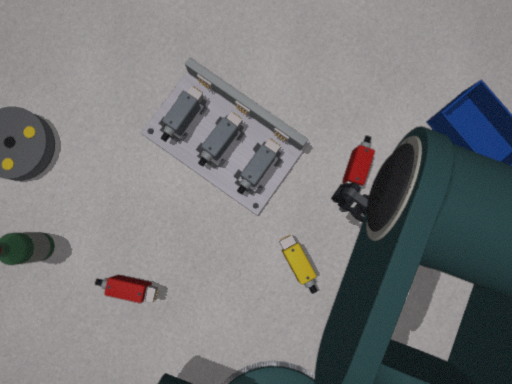

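Scene crop: the turned hood at (278,270) has its white insert at (278,350) facing the bar, level with its neighbours at (440,270) and (605,265). The top view shows the same, with the hood at (258,167). The gripper is clear of everything, so I'm handing in.

```bash
python3 -c "
from bench import workorder; print(workorder.job_done())"
```

```text
the job is handed in; nothing more can be done
None
```

I lifted out the wrong-way hood, turned it end for end and set it fully down in its own nest with the insert facing the bar; the other two look undisturbed in the final pictures, and I handed the job in at about 11.5 s of the 38 s (no verdict was returned).

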